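# Set the edge guide of a sewing machine to a quilting template

## Robot

A 6-joint arm with a two-finger parallel gripper is mounted at the origin on the work surface. World frame = base frame: x ahead of the robot, y to its left, z up, the work surface at z = 0. Lengths are in m, angles in rad, forces in N, time in s.
With the tool pointing down it reaches from about 0.25 to 0.85 m from the base axis. Payload 12.5 kg.
Tool frame: the origin (TCP) lies at the very end of the fingers, on their centre line; the grasp point (between the pads) lies 19 mm behind it; z points along the fingers, y is the line along which they close (so a half turn about z gives the same grasp; the last joint's range is limited). The gripper opens to 93 mm and grips with 3 to 60 N. Pads are 15 mm wide; open, the fingers measure 128 mm over their backs; the gripper's body (75 mm by 188 mm) begins 65 mm behind the grasp point.
Start: joints at [-0.085, 0.351, 1.652, -0, 1.139, -0.085], TCP at [0.55, 0, 0.219] pointing down, gripper open.
Joint ranges: [-2.75, 2.75], [-0.79, 2.1], [0.01, 2.65], [-1.57, 4.71], [0.07, 3.14], [-2.87, 2.87]. Speed limits (rad/s): [2.22, 2.22, 2.79, 3.14, 3.14, 3.14].

## Interface

Orientations are given as a unit quaternion [x, y, z, w].
In Python, from cell import env gives the robot as it stands. The module is installed in compiled form; this text tells all that it offers.
- The arm moves only by the shell command python3 -m inch 'ROWS' [FORCE]. ROWS is JSON, a list of rows, each an object with "slide": the shift along the world's x, y, z in mm, a list of three; "spin": the turn about the world's z in degrees; "gripper": the opening, from -1 (shut) to 1 (fully open). In form: [{"slide": [dx, dy, dz], "spin": spin, "gripper": gripper}, ...]. A call has 1 to 12 rows; each row is the pose to reach, as a shift and turn from the pose commanded when the call began; what a row does not reach only later rows make up. A row lasts 1/10 s, in which the tool goes at most 50 mm and 8.59 degrees, less where a joint would pass 70% of its speed; a pose out of reach is approached as far as the arm can. A call with a gripper value outside its range is refused whole. The fingers move at their own pace and stop on an object; FORCE is the grip in N (left out, the last holds). Time passes only in rows, so rows that repeat a pose let the fingers close. It gives the time, the measured TCP pose, the force, the opening and the grip force at its end, in the units of the state.
- env.observe(): the state, without advancing time (a new reading comes with each control period).
- env.camera(name): name is "scene" or "side" or "wrist"; returns a dict with "color" (400x640x3 uint8, red, green, blue), "fx", "fy", "cx", "cy" (pixels), "k1" (the pictures are not rectified: a ray, as slopes to the right and down, at radius r is drawn at 1 + k1 r^2 times it, then the intrinsics apply), "rvec" (rotation vector, rad) and "tvec" (3), from world to camera coordinates, as OpenCV has them. Camera axes: x right, y down, z forward; pixel columns grow to the right and rows downward; lengths in m; the calibration is good to about 2 mm. A picture is of the moment at which its call begins. There is no depth.
- env.finish_job(): hands the job in; it is judged then, once.
Trained networks look in a picture, given as the dict that the camera call returned (one of the last four; its "shot" number tells which), for a name from the list of things; names that differ only in an ending like _2 or _b are one class to them, and where a whole thing is asked for, a point or a joint stands for the part that bears it (a point fixed in the world has none). Each returns a list of dicts, best first, with "score" (0 to 1); they miss things now and then, are a little off and sometimes report something else, mostly with a low value. They report only what shows in the picture. A call takes as long as a camera call. They do not tell look-alikes from the thing itself.
- env.look_for(picture, target): "point" ([x, y, z] in m, in world coordinates, good to about 4 mm: the middle of the surface that is visible of it).
- env.landmark_of(picture, target): "point" ([x, y, z] in m, in world coordinates, good to about 4 mm: a listed point, or the origin of a listed thing).
The state is a dict: "time_s": time; "joints": joint angles; "qvel": joint speeds; "joint_torque": joint torques, N m; "position": TCP position; "orientation": TCP orientation; "wrist_force": force on the tool from outside, world axes, zero at the start; "ft_torque": the same for the moment, N m; "grip_width": finger opening in m; "finger_force": force on a finger pad.
Only numpy, scipy, OpenCV 4.12 (cv2) and the standard library are available. Lean on these libraries where they do the work, as an engineer would, in place of code of your own. Each camera call takes 0.05 s, during which the arm holds its last target. There are 200 camera calls.

## Task

Set the edge guide on the sewing machine's slide-on table to the plywood template that is held under the presser foot: loosen the guide's black wing knob, slide the guide along its rail until its blade just touches the template's edge without pushing the template out of place, and tighten the knob fully again. Leave the thread cone, the drink can and the pin dish where they are.

Things in the scene. Friction and masses are not known exactly. Their poses are not given: they have to be found in the camera images.
- machine: Grey sewing machine with white slide-on table, fixed. Origin on the work surface straight below the needle; x to the machine's back (roughly away from the robot), y to the table's free left end, z up. Table top 75 mm up, x -160 (outer side of guide rail) to +120 mm, y to +380 mm. Head and arm: x -60 to +70, y -360 to +45 mm, underside 85 mm above the table top, top 318 mm above the work surface.
- guide (a joint): Position of the edge guide along the rail, m; grows as the guide moves to the left (machine's +y, away from the needle); range -0.15 to 0.10. With the knob loose it slides with about 1 N; clamped, it holds against tens of newtons.
- knob (a joint): Turn of the wing knob, rad. 0: hard stop, fully tight, wings along the rail (machine's y). Grows as it is loosened, counter-clockwise seen from above; stop at 2.4. The clamp bites below 0.8; the guide slides freely above 0.9. Turning takes about 0.12 N m, 0.2 N m when tight. It stays where it is left.
- knob_grip (a point): Centre of the guide's black wing knob, on its vertical axis. The wing is an upright bar 66 mm long (this point's y axis), 14 mm thick (x), 20 mm high (11 mm below to 9 mm above this point); a hub 26 mm across in its middle bulges 6 mm out of each side. Clear space under the wing: the guide's shoe (48 x 42 mm) lies 28 mm below this point. The knob also serves as handle to slide the guide.
- guide_face (a point): Point on the stop face of the guide's steel blade, its right side (to machine's -y, the needle), 4 mm above the table top, where it meets the template. The blade is 16 mm high and 170 mm long across the table (x). The face lies 22 mm to the right of the knob's axis. Axes as the machine's.
- template_edge (a point): Middle of the left edge of the plywood template (150 mm long in y, 90 wide in x, 8 thick), which lies flat on the table, its right part under the sprung presser foot. This edge is parallel to the blade and faces it; y axis out of the edge, to the left, so the guide face's y in this frame is the gap (43 to 193 mm at first). The template slips if pushed with more than about 10 N.
- thread_cone_mid (a point): Cream cone of thread, 68 mm across, 135 mm tall, standing loose on the wooden table; this point half-way up. Leave it.
- drink_can_mid (a point): Drink can, 66 mm across, 115 mm tall, loose on a cork coaster; this point half-way up. Leave it.
- pin_dish_mid (a point): White pin dish, 80 mm across, 28 mm high, loose on the slide-on table in front of the machine's column; this point half-way up. Leave it.
Not all that is in view belongs to the job. There is more than one size of the part that bears template_edge; the job needs the smallest.

How it is judged:
On the way, in this order (a step that is already met when the one before it is completed fails the run):
1. the knob is turned loose (beyond 0.85 rad) (value of joint knob above 0.85 rad), for 0.1 s.
2. the blade is brought up to the template's edge (within 2.5 mm), the template still in its place (y of guide_face in the frame of template_edge between -0.0025 and 0.0025 m and distance of template_edge from where it was at the start of the episode below 0.003 m), for 0.2 s.
At the end, for the whole second after the job is handed in: The knob is tight (within 0.3 rad of its stop), the guide is at rest with its blade within 2.5 mm of the template's left edge, and the template lies flat, its edge less than 3 mm from where it was at the start (all of step 2 and value of joint knob below 0.3 rad and angle between template_edge's own z axis and vertical below 0.05 rad and velocity of joint guide between -0.005 and 0.005 m/s); the robot touches nothing.
It fails at once if the thread cone is moved by more than 20 mm (distance of thread_cone_mid from where it was at the start of the episode above 0.02 m).
It fails at once if the drink can is moved by more than 20 mm (distance of drink_can_mid from where it was at the start of the episode above 0.02 m).
It fails at once if the pin dish is moved by more than 20 mm (distance of pin_dish_mid from where it was at the start of the episode above 0.02 m).
It also fails if it takes over 38 s, if anything falls off the work surface, if the arm or the gripper's body presses on something with over 40 N, if the wrist force passes 120 N, or if a joint passes its speed limit or range.

## Working session

There is one attempt and no reset: what is moved stays moved. The work goes in short steps, Python scripts to look and compute and a shell command to move; the robot and the scene stay as the last step left them, time stands still between calls to the robot, and variables do not carry over. Pictures are saved under pics/ and viewed, at most 10 in all, crops included, and the job is handed in when it is done.

```bash
mkdir -p pics; cat > h.py <<'E'
import numpy as np, cv2
from cell import env
def save(p,name): cv2.imwrite(f'pics/{name}.png', p['color'][:,:,::-1])
def proj(p,X):
    R=cv2.Rodrigues(np.array(p['rvec'],float))[0]; c=R@np.array(X,float)+np.array(p['tvec']).ravel()
    s=c[:2]/c[2]; s=s*(1+p['k1']*(s@s)); return np.array([p['fx']*s[0]+p['cx'],p['fy']*s[1]+p['cy']])
def ray(p,uv):
    R=cv2.Rodrigues(np.array(p['rvec'],float))[0]; d=np.array([(uv[0]-p['cx'])/p['fx'],(uv[1]-p['cy'])/p['fy']]); s=d.copy()
    for _ in range(20): s=d/(1+p['k1']*(s@s))
    return -R.T@np.array(p['tvec']).ravel(), R.T@np.array([s[0],s[1],1])
def atz(p,uv,z):
    o,d=ray(p,uv); return o+d*(z-o[2])/d[2]
E
python3 - <<'E'
from h import *
for n in ['scene','side','wrist']:
    p=env.camera(n); save(p,n+'1')
    print(n)
    for t in ['machine','knob_grip','guide_face','template_edge','thread_cone_mid','drink_can_mid','pin_dish_mid']:
        for r in env.landmark_of(p,t)[:3]: print(t,round(r['score'],2),np.round(r['point'],3),proj(p,r['point']).round())
print(env.observe())
E
```

```text
scene
machine 0.94 [ 0.626 -0.203  0.002] [395. 260.]
knob_grip 0.51 [0.514 0.099 0.118] [328. 178.]
guide_face 0.88 [0.656 0.065 0.082] [370. 179.]
template_edge 0.87 [ 0.122 -0.441  0.004] [271. 394.]
template_edge 0.84 [ 0.634 -0.107  0.082] [388. 223.]
template_edge 0.62 [ 0.258 -0.068  0.008] [273. 263.]
thread_cone_mid 0.78 [0.492 0.381 0.07 ] [292. 129.]
pin_dish_mid 0.88 [ 0.533 -0.262  0.088] [381. 276.]
side
machine 0.59 [ 0.626 -0.204 -0.001] [315. 179.]
knob_grip 0.59 [ 0.628 -0.104  0.078] [298. 174.]
knob_grip 0.58 [0.513 0.1   0.119] [289. 209.]
guide_face 0.84 [0.649 0.066 0.078] [261. 198.]
template_edge 0.87 [ 0.256 -0.065  0.002] [391. 238.]
template_edge 0.84 [ 0.628 -0.107  0.079] [298. 173.]
thread_cone_mid 0.79 [0.488 0.387 0.064] [233. 288.]
drink_can_mid 0.66 [0.643 0.394 0.062] [188. 267.]
pin_dish_mid 0.61 [ 0.527 -0.263  0.088] [348. 158.]
pin_dish_mid 0.55 [ 0.63  -0.106  0.077] [298. 174.]
wrist
knob_grip 0.86 [0.512 0.106 0.124] [278.  81.]
guide_face 0.85 [0.652 0.061 0.076] [422. 134.]
template_edge 0.78 [ 0.258 -0.063  0.006] [108. 224.]
template_edge 0.77 [ 0.63  -0.104  0.08 ] [392. 280.]
{'time_s': 1.2, 'joints': array([-8.46421014e-02,  3.50688108e-01,  1.65178159e+00,  2.02555696e-05,
        1.13909575e+00, -8.45989188e-02]), 'qvel': array([ 0.00013011, -0.0006708 ,  0.00026627,  0.00083839,  0.00038682,
        0.00083599]), 'joint_torque': array([ 2.08434227e-03, -4.97236097e+01, -2.85484564e+01,  7.00131501e-02,
        2.20506691e-02, -5.62307662e-05]), 'position': array([5.49996975e-01, 7.80088875e-06, 2.18646082e-01]), 'orientation': array([7.07125045e-01, 7.07088517e-01, 1.58036677e-05, 4.46752787e-06]), 'wrist_force': array([0.29224525, 0.14970346, 1.18697842]), 'ft_torque': array([-0.01114975, -0.04076209,  0.04309899]), 'finger_force': 0.0, 'grip_width': 0.09318069056810364}
```

```bash
python3 - <<'E'
import cv2,numpy as np
s=cv2.imread('pics/scene1.png');w=cv2.imread('pics/wrist1.png')
cv2.imwrite('pics/a.png',s); 
cv2.imwrite('pics/b.png',w)
E
```

```text
(no output)
```

View pics/scene1.png

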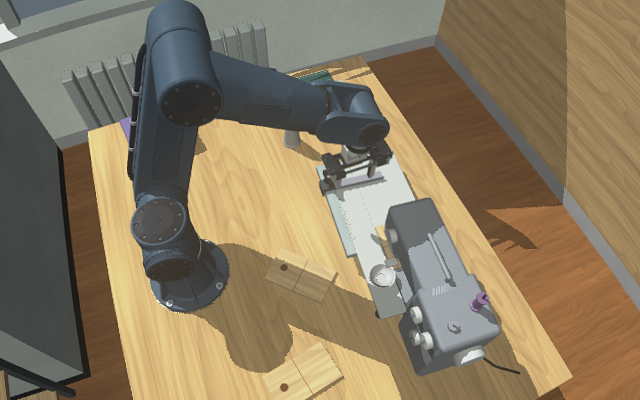

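View pics/wrist1.png

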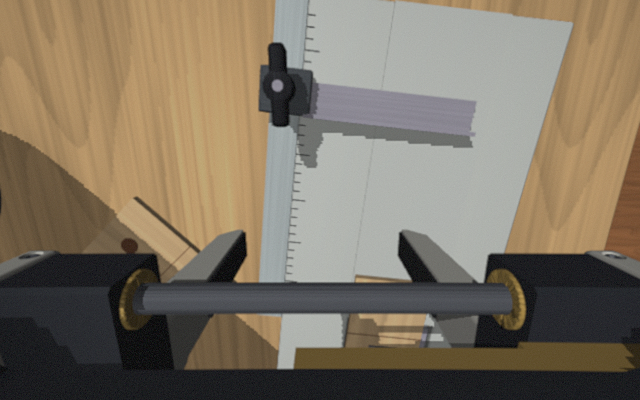

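Wrist view: knob at (279,85) on the rail, blade (390,108), template edge under the foot at about (392,278). The other two template look-alikes lie on the wood (scene (302,275) and (303,372); wrist (130,225)). I'll measure the machine's yaw and enlarge the three template candidates.

```bash
python3 - <<'E'
from h import *
p=env.camera('wrist')
g=cv2.cvtColor(p['color'],cv2.COLOR_RGB2GRAY)
L=cv2.createLineSegmentDetector().detect(g)[0][:,0]
for l in L:
    n=np.hypot(l[2]-l[0],l[3]-l[1])
    if n>45 and max(l[1],l[3])<350 and l[0]>220:
        z=.091 if 310<min(l[0],l[2]) and 80<l[1]<135 and max(l[0],l[2])<480 else .075
        a,b=atz(p,l[:2],z),atz(p,l[2:],z); d=b-a
        print(l.round(),z,a[:2].round(4),b[:2].round(4),round(np.degrees(np.arctan2(d[1],d[0]))%90,2))
q=env.camera('scene')
a=cv2.resize(q['color'][215:400,255:445],None,fx=2,fy=2,interpolation=cv2.INTER_CUBIC)
b=cv2.resize(q['color'][160:260,310:430],None,fx=3.4,fy=3.7,interpolation=cv2.INTER_CUBIC)
a=cv2.resize(a,(380,370));b=cv2.resize(b,(408,370))
cv2.imwrite('pics/crop.png',np.hstack([a,b])[:,:,::-1])
print(np.round([env.observe()['position']],4))
E
```

```text
[298. 282. 347. 282.] 0.075 [ 0.5208 -0.11  ] [ 0.5786 -0.1099] 0.06
[492. 253. 582. 253.] 0.075 [ 0.7439 -0.072 ] [ 0.8449 -0.0718] 0.08
[237. 282. 298. 281.] 0.075 [ 0.4482 -0.1104] [ 0.5209 -0.109 ] 1.06
[425. 234. 479. 283.] 0.075 [ 0.6656 -0.0488] [ 0.7349 -0.1111] 48.06
[427. 313. 236. 313.] 0.075 [ 0.6771 -0.1522] [ 0.4437 -0.1523] 0.02
[377. 325. 433. 325.] 0.075 [ 0.617  -0.1697] [ 0.6863 -0.1693] 0.28
[296. 347. 341. 347.] 0.075 [ 0.5159 -0.2017] [ 0.5728 -0.2018] 89.92
[402. 233. 438. 281.] 0.075 [ 0.6394 -0.0477] [ 0.6857 -0.1089] 37.13
[424. 333. 379. 333.] 0.075 [ 0.6765 -0.1807] [ 0.6206 -0.1802] 89.5
[603. 249. 639. 121.] 0.075 [ 0.8672 -0.067 ] [0.8673 0.0731] 89.99
[517. 348. 453. 347.] 0.075 [ 0.7936 -0.2007] [ 0.7144 -0.2011] 0.29
[236. 315. 277. 349.] 0.075 [ 0.4443 -0.1549] [ 0.4919 -0.2055] 43.23
[619. 343. 519. 341.] 0.075 [ 0.9163 -0.1912] [ 0.7951 -0.1915] 0.15
[503. 249. 572.  23.] 0.075 [ 0.7561 -0.0676] [0.7815 0.1612] 83.68
[321.  83. 475. 101.] 0.091 [0.5476 0.1086] [0.6945 0.0924] 83.74
[538.  19. 486.  10.] 0.075 [0.7497 0.1651] [0.7001 0.1725] 81.53
[291. 191. 294. 144.] 0.075 [0.5147 0.0011] [0.5201 0.0507] 83.87
[485.  10. 398.   0.] 0.075 [0.6993 0.1722] [0.619  0.1809] 83.83
[301.  66. 307.   1.] 0.075 [0.5287 0.126 ] [0.5346 0.1807] 83.84
[314. 118. 468. 135.] 0.091 [0.5416 0.077 ] [0.6918 0.0605] 83.74
[247. 284. 199. 283.] 0.075 [ 0.46   -0.1126] [ 0.404  -0.1113] 88.67
[264. 198. 258. 279.] 0.075 [ 0.4849 -0.0074] [ 0.4738 -0.1067] 83.61
[407. 286. 248. 286.] 0.075 [ 0.65   -0.1147] [ 0.4613 -0.1148] 0.05
[503. 286. 442. 286.] 0.075 [ 0.7634 -0.1148] [ 0.6914 -0.1147] 89.97
[334. 309. 431. 309.] 0.075 [ 0.5642 -0.1473] [ 0.6811 -0.1469] 0.18
[[0.55   0.     0.2186]]
```

View pics/crop.png

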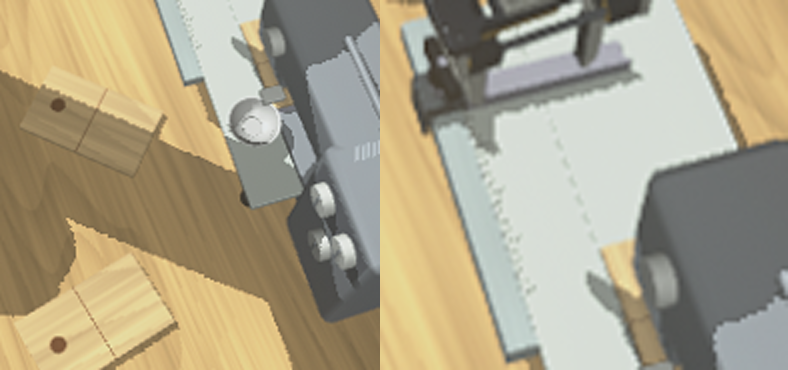

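The template under the foot (scene (385,235), left edge at about world (0.631,-0.106,0.08)) is the one meant. It is the only one held by the foot on the table; the two with the brown hole lie on the wood. The machine's yaw is -6.26°. Next I go above the knob and spin so the fingers close along the wing's length.

```bash
python3 -m inch '[{"slide":[-18,50,-15],"spin":-8,"gripper":1},{"slide":[-37,102,-30],"spin":-17,"gripper":1},{"slide":[-37,102,-40],"spin":-26,"gripper":1},{"slide":[-37,102,-40],"spin":-34,"gripper":1},{"slide":[-37,102,-40],"spin":-43,"gripper":1},{"slide":[-37,102,-40],"spin":-51,"gripper":1},{"slide":[-37,102,-40],"spin":-60,"gripper":1},{"slide":[-37,102,-40],"spin":-68,"gripper":1},{"slide":[-37,102,-40],"spin":-77,"gripper":1},{"slide":[-37,102,-40],"spin":-85,"gripper":1},{"slide":[-37,102,-40],"spin":-94,"gripper":1},{"slide":[-37,102,-40],"spin":-96.3,"gripper":1}]'
python3 - <<'E'
from h import *
for n in ['wrist','scene','side']:
  p=env.camera(n)
  if n=='wrist': save(p,'w2')
  for t in ['knob_grip','guide_face','template_edge']:
    for r in env.landmark_of(p,t)[:3]: print(n,t,round(r['score'],2),np.round(r['point'],4),proj(p,r['point']).round())
print(env.observe()['position'],env.observe()['joints'])
E
```

```text
time_s: 2.5
position: [0.513, 0.102, 0.1787]
orientation: [0.998, -0.058, 0.0, -0.0]
wrist_force: [-0.1, 0.2, 0.4]
grip_width: 0.093
finger_force: 0.0
wrist knob_grip 0.73 [0.5105 0.1057 0.1188] [319. 216.]
wrist guide_face 0.66 [0.6544 0.0606 0.0783] [354.  27.]
wrist template_edge 0.56 [ 0.6318 -0.1047  0.0809] [564.  29.]
scene knob_grip 0.61 [0.5134 0.0959 0.1195] [328. 179.]
scene guide_face 0.88 [0.6534 0.0651 0.0825] [370. 179.]
scene template_edge 0.76 [ 0.1206 -0.441   0.0047] [271. 395.]
scene template_edge 0.58 [ 0.631  -0.1056  0.0797] [387. 223.]
scene template_edge 0.57 [ 0.2567 -0.0654  0.0084] [272. 262.]
side knob_grip 0.64 [0.5125 0.102  0.118 ] [289. 209.]
side guide_face 0.69 [0.6544 0.0685 0.0761] [259. 199.]
side template_edge 0.92 [ 0.6312 -0.1052  0.0755] [297. 174.]
side template_edge 0.79 [ 0.2582 -0.0646  0.0038] [391. 237.]
[0.51298958 0.10202834 0.17862232] [1.07293039e-01 3.49117851e-01 1.76288254e+00 2.93035906e-05
 1.02955913e+00 1.78775149e+00]
```

View pics/w2.png

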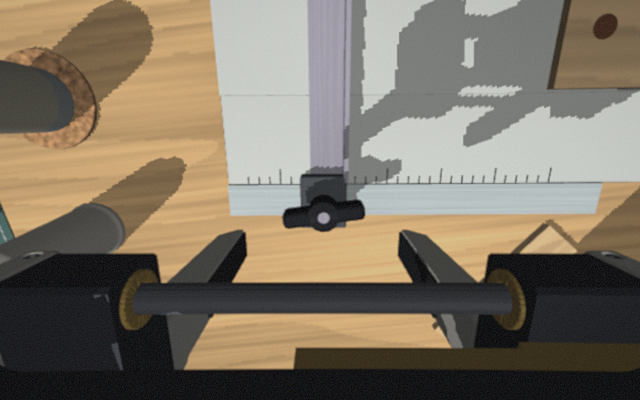

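The wrist view shows the knob hub at (323,217), the wing from (285,219) to (363,210), the blade above it, and the template's left edge at about x=553–563 in the top right. The wing looks slightly turned against the rail, so I'll work out its angle.

```bash
python3 - <<'E'
from h import *
p=env.camera('wrist')
h=atz(p,(323,217),.131);a=atz(p,(285,219),.127);b=atz(p,(363,210),.127)
print(h,a,b,np.hypot(*(a-b)[:2]),np.degrees(np.arctan2(*(a-b)[[1,0]])))
g=cv2.cvtColor(p['color'],cv2.COLOR_RGB2GRAY)
m=(g[195:240,275:372]<50).astype(np.uint8)
# wing tips per column
for c in list(range(5,95,6)): 
    r=np.where(m[:,c])[0]; print(c+275,(r.min()+195,r.max()+195) if len(r) else None,end=' ')
for s in [((553,88),.083),((563,2),.083),((229,184),.075),((600,182),.075),((345,170),.091),((350,5),.091)]: print(s,atz(p,*s).round(4))
E
```

```text
[0.51340334 0.10209037 0.131     ] [0.51368979 0.13204448 0.127     ] [0.51440626 0.07065603 0.127     ] 0.061392631401006696 90.66867140336619
280 None 286 (np.int64(210), np.int64(226)) 292 (np.int64(208), np.int64(226)) 298 (np.int64(208), np.int64(225)) 304 (np.int64(206), np.int64(225)) 310 (np.int64(195), np.int64(225)) 316 (np.int64(195), np.int64(228)) 322 (np.int64(195), np.int64(230)) 328 (np.int64(195), np.int64(229)) 334 (np.int64(198), np.int64(226)) 340 (np.int64(195), np.int64(221)) 346 (np.int64(201), np.int64(220)) 352 (np.int64(201), np.int64(219)) 358 (np.int64(201), np.int64(218)) 364 None ((553, 88), 0.083) [ 0.5891 -0.0986  0.083 ]
((563, 2), 0.083) [ 0.6513 -0.0994  0.083 ]
((229, 184), 0.075) [0.5371 0.1883 0.075 ]
((600, 182), 0.075) [ 0.5013 -0.155   0.075 ]
((345, 170), 0.091) [0.5411 0.0796 0.091 ]
((350, 5), 0.091) [0.6659 0.0649 0.091 ]
```

The wing stands about 0.11 rad CCW of the rail, and the hub is right under the TCP. I align to it (+6.5°), descend and grip its ends.

```bash
python3 -m inch '[{"slide":[0,0,-30],"spin":6.5,"gripper":1},{"slide":[0,0,-60],"spin":6.5,"gripper":1},{"slide":[0,0,-76],"spin":6.5,"gripper":1},{"slide":[0,0,-76],"spin":6.5,"gripper":1},{"slide":[0,0,-76],"spin":6.5,"gripper":0.2},{"slide":[0,0,-76],"spin":6.5,"gripper":0.2},{"slide":[0,0,-76],"spin":6.5,"gripper":0.2},{"slide":[0,0,-76],"spin":6.5,"gripper":0.2},{"slide":[0,0,-76],"spin":6.5,"gripper":0.2},{"slide":[0,0,-76],"spin":6.5,"gripper":0.2}]' 40
```

```text
time_s: 4.15
position: [0.5135, 0.1017, 0.1034]
orientation: [1.0, 0.002, 0.001, 0.0]
wrist_force: [-1.1, -5.4, 6.7]
grip_width: 0.0661
finger_force: 40.0
```

The grip closed on 66.1 mm, which is the wing's length. Now loosen by 52°.

```bash
python3 -m inch '[{"slide":[0,0,0],"spin":8,"gripper":0.2},{"slide":[0,0,0],"spin":16,"gripper":0.2},{"slide":[0,0,0],"spin":24,"gripper":0.2},{"slide":[0,0,0],"spin":32,"gripper":0.2},{"slide":[0,0,0],"spin":40,"gripper":0.2},{"slide":[0,0,0],"spin":48,"gripper":0.2},{"slide":[0,0,0],"spin":53,"gripper":0.2},{"slide":[0,0,0],"spin":53,"gripper":0.2},{"slide":[0,0,0],"spin":53,"gripper":0.2}]' 40
python3 - <<'E'
from h import *
o=env.observe();print(o['ft_torque'],o['joints'])
for n in ['wrist','scene','side']:
  p=env.camera(n); save(p,n+'3')
  for t in ['knob_grip','guide_face','template_edge']:
    for r in env.landmark_of(p,t)[:2]: print(n,t,round(r['score'],2),np.round(r['point'],4),proj(p,r['point']).round())
E
```

```text
time_s: 5.05
position: [0.5134, 0.1022, 0.1033]
orientation: [0.894, 0.448, 0.001, 0.0]
wrist_force: [-0.4, -0.7, 4.8]
grip_width: 0.0656
finger_force: 40.0
[-0.11391126  0.18650885  0.10607396] [1.07409050e-01 4.56058068e-01 1.82164701e+00 1.93807158e-04
 8.62657140e-01 7.49278561e-01]
wrist knob_grip 0.73 [0.5107 0.1037 0.1218] [319. 258.]
wrist guide_face 0.91 [0.6522 0.0659 0.0789] [532. 151.]
scene knob_grip 0.42 [0.5116 0.0991 0.1166] [327. 179.]
scene guide_face 0.75 [0.657  0.0647 0.0819] [371. 179.]
scene template_edge 0.82 [ 0.2603 -0.0661  0.0063] [273. 262.]
scene template_edge 0.8 [ 0.1194 -0.4422  0.0017] [271. 395.]
side knob_grip 0.47 [0.5078 0.1025 0.1202] [290. 209.]
side knob_grip 0.29 [0.6539 0.0666 0.0778] [260. 198.]
side guide_face 0.82 [0.6539 0.0642 0.0769] [260. 198.]
side template_edge 0.93 [ 0.6274 -0.1051  0.0749] [298. 175.]
side template_edge 0.81 [ 0.2585 -0.0637  0.0038] [390. 237.]
```

View pics/wrist3.png

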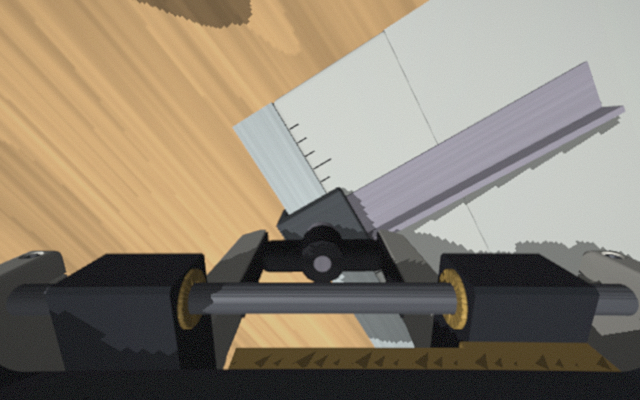

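The wing turned with the gripper (horizontal at (262–385,255) in the picture), so the knob is now at about 1.03 rad. Now the slide to the right along the rail, stopping about 25 mm short.

```bash
python3 -m inch '[{"slide":[-0.5,-5,0],"spin":0,"gripper":0.2},{"slide":[-1.6,-15,0],"spin":0,"gripper":0.2},{"slide":[-3.3,-30,0],"spin":0,"gripper":0.2},{"slide":[-4.9,-45,0],"spin":0,"gripper":0.2},{"slide":[-6.6,-60,0],"spin":0,"gripper":0.2},{"slide":[-8.2,-75,0],"spin":0,"gripper":0.2},{"slide":[-9.9,-90,0],"spin":0,"gripper":0.2},{"slide":[-11.5,-105,0],"spin":0,"gripper":0.2},{"slide":[-13.2,-120,0],"spin":0,"gripper":0.2},{"slide":[-14.8,-135,0],"spin":0,"gripper":0.2},{"slide":[-15.9,-145,0],"spin":0,"gripper":0.2},{"slide":[-15.9,-145,0],"spin":0,"gripper":0.2}]' 40
python3 - <<'E'
from h import *
ey=np.array([.109,.994])
for n in ['wrist','scene','side']:
  p=env.camera(n); save(p,n+'4')
  for t in ['guide_face','template_edge']:
    for r in env.landmark_of(p,t)[:2]: print(n,t,round(r['score'],2),np.round(r['point'],4),proj(p,r['point']).round(),(r['point'][:2]@ey).round(4))
a=cv2.imread('pics/scene4.png')[150:250,320:440];b=cv2.imread('pics/side4.png')[140:240,230:350]
w=cv2.resize(cv2.imread('pics/wrist4.png'),(480,300))
t=np.hstack([cv2.resize(x,(400,300),interpolation=cv2.INTER_CUBIC) for x in(a,b)])
w=cv2.copyMakeBorder(w,0,0,0,320,cv2.BORDER_CONSTANT)
cv2.imwrite('pics/c4.png',np.vstack([t,w]))
E
```

```text
time_s: 6.85
position: [0.4974, -0.0439, 0.1033]
orientation: [0.894, 0.447, 0.0, 0.0]
wrist_force: [-1.6, -0.6, 6.5]
grip_width: 0.0657
finger_force: 40.0
wrist guide_face 0.65 [ 0.6355 -0.084   0.0791] [534. 156.] -0.0142
wrist template_edge 0.97 [ 0.633  -0.1061  0.0819] [549. 186.] -0.0365
scene template_edge 0.85 [ 0.2579 -0.0656  0.0053] [272. 263.] -0.0371
scene template_edge 0.79 [ 0.1231 -0.4423  0.0065] [272. 395.] -0.4262
side guide_face 0.96 [ 0.6377 -0.0786  0.0798] [291. 176.] -0.0086
side template_edge 0.67 [ 0.631  -0.1057  0.077 ] [297. 174.] -0.0363
side template_edge 0.58 [ 0.258  -0.0645  0.005 ] [391. 237.] -0.036
```

View pics/c4.png

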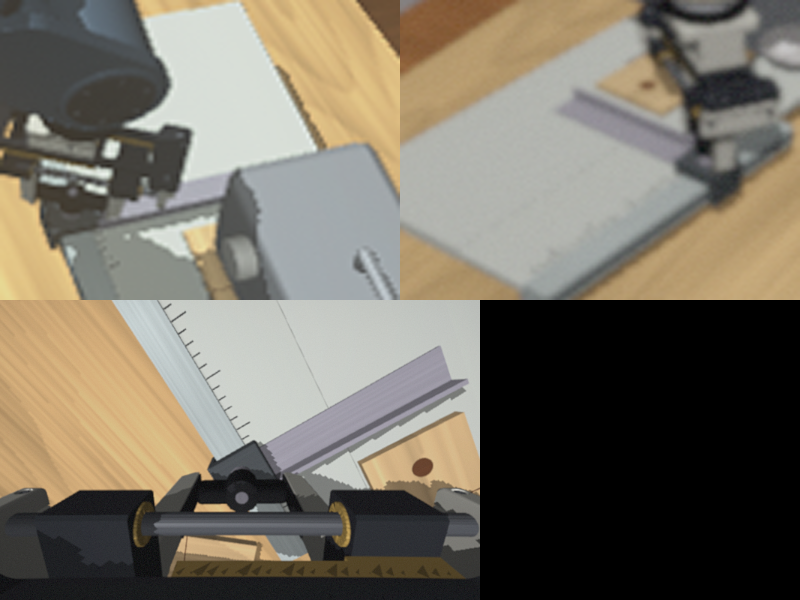

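The blade is about 25 mm from the template. In the wrist view the blade's right side runs (375,225)–(620,107) and the template's edge (480,217)–(617,149), in full-size pixels. Now refine with line fits.

```bash
python3 - <<'E'
from h import *
ey=np.array([.1092,.9940])
p=env.camera('wrist'); g=cv2.cvtColor(p['color'],cv2.COLOR_RGB2GRAY)
for l in cv2.createLineSegmentDetector().detect(g)[0][:,0]:
    if np.hypot(l[2]-l[0],l[3]-l[1])>30 and min(l[0],l[2])>330 and max(l[1],l[3])<250:
        for z in (.075,.083,.091):
            a,b=atz(p,l[:2],z)[:2],atz(p,l[2:],z)[:2]; d=b-a
            print(l.round(),z,(a@ey*1000).round(1),(b@ey*1000).round(1),'ang',np.degrees(np.arctan2(d[1],d[0]))%180//.1/10)
print(env.observe()['position'][:2]@ey*1000-22)
E
```

```text
[476. 216. 607. 149.] 0.075 -34.5 -34.5 ang 173.7
[476. 216. 607. 149.] 0.083 -30.0 -30.0 ang 173.7
[476. 216. 607. 149.] 0.091 -25.5 -25.5 ang 173.7
[347. 194. 585.  60.] 0.075 24.9 24.9 ang 173.7
[347. 194. 585.  60.] 0.083 27.0 26.9 ang 173.7
[347. 194. 585.  60.] 0.091 29.0 29.0 ang 173.7
[492. 249. 477. 218.] 0.075 -63.5 -35.7 ang 83.7
[492. 249. 477. 218.] 0.083 -57.8 -31.2 ang 83.7
[492. 249. 477. 218.] 0.091 -52.1 -26.6 ang 83.7
[482. 220. 497. 250.] 0.075 -39.6 -65.7 ang 84.3
[482. 220. 497. 250.] 0.083 -34.9 -59.9 ang 84.3
[482. 220. 497. 250.] 0.091 -30.2 -54.1 ang 84.3
[508. 178. 479. 197.] 0.075 -20.2 -22.8 ang 0.6
[508. 178. 479. 197.] 0.083 -16.3 -18.8 ang 0.6
[508. 178. 479. 197.] 0.091 -12.4 -14.8 ang 0.6
[475. 195. 446. 215.] 0.075 -20.2 -22.9 ang 0.6
[475. 195. 446. 215.] 0.083 -16.3 -18.9 ang 0.6
[475. 195. 446. 215.] 0.091 -12.4 -14.9 ang 0.6
[442. 213. 416. 230.] 0.075 -20.5 -22.6 ang 179.1
[442. 213. 416. 230.] 0.083 -16.6 -18.6 ang 179.1
[442. 213. 416. 230.] 0.091 -12.7 -14.6 ang 179.1
[542. 160. 511. 180.] 0.075 -20.2 -22.8 ang 0.2
[542. 160. 511. 180.] 0.08
[... 1117 characters left out ...]
ng 173.7
[402. 228. 614. 117.] 0.083 -12.9 -12.8 ang 173.7
[402. 228. 614. 117.] 0.091 -9.1 -9.0 ang 173.7
[363. 232. 339. 192.] 0.075 -5.5 28.8 ang 83.8
[363. 232. 339. 192.] 0.083 -2.2 30.7 ang 83.8
[363. 232. 339. 192.] 0.091 1.1 32.6 ang 83.8
[371.   1. 419. 103.] 0.075 118.4 53.2 ang 83.8
[371.   1. 419. 103.] 0.083 116.5 54.1 ang 83.8
[371.   1. 419. 103.] 0.091 114.7 54.9 ang 83.8
[435. 142. 367.   0.] 0.075 26.5 119.4 ang 83.7
[435. 142. 367.   0.] 0.083 28.5 117.5 ang 83.7
[435. 142. 367.   0.] 0.091 30.5 115.7 ang 83.7
[619. 151. 638. 209.] 0.075 -39.3 -85.2 ang 83.7
[619. 151. 638. 209.] 0.083 -34.6 -78.6 ang 83.7
[619. 151. 638. 209.] 0.091 -29.9 -72.0 ang 83.7
-10.41040220866836
```

The template edge lies at -34.4 mm along the rail (its top and bottom lines agree) and the blade face at -9.0 to -10.4, so the gap is 24–25.5 mm. I advance 21.5 mm, then creep in on force.

```bash
python3 -m inch '[{"slide":[-0.6,-5,0],"spin":0,"gripper":0.2},{"slide":[-1.3,-12,0],"spin":0,"gripper":0.2},{"slide":[-2,-18,0],"spin":0,"gripper":0.2},{"slide":[-2.35,-21.4,0],"spin":0,"gripper":0.2},{"slide":[-2.35,-21.4,0],"spin":0,"gripper":0.2},{"slide":[-2.35,-21.4,0],"spin":0,"gripper":0.2}]' 40
python3 - <<'E'
from h import *
ey=np.array([.1092,.9940])
p=env.camera('wrist'); save(p,'w5'); g=cv2.cvtColor(p['color'],cv2.COLOR_RGB2GRAY)
for l in cv2.createLineSegmentDetector().detect(g)[0][:,0]:
    if np.hypot(l[2]-l[0],l[3]-l[1])>40 and min(l[0],l[2])>330 and max(l[1],l[3])<250:
        r=[(atz(p,l[:2],z)[:2]@ey*1000).round(1) for z in (.075,.083,.091)];d=(atz(p,l[2:],.083)-atz(p,l[:2],.083))
        if abs(np.degrees(np.arctan2(d[1],d[0]))%180-173.7)<2: print(l.round(),r)
print(env.observe()['position'][:2]@ey*1000-22)
cv2.imwrite('pics/c5.png',cv2.resize(p['color'][80:260,340:640,::-1],None,fx=2.5,fy=2.5,interpolation=cv2.INTER_CUBIC))
E
```

```text
time_s: 7.95
position: [0.4951, -0.0645, 0.1033]
orientation: [0.894, 0.448, 0.0, 0.0]
wrist_force: [-1.8, -0.4, 6.3]
grip_width: 0.0656
finger_force: 40.0
[400. 229. 616. 115.] [np.float64(-38.3), np.float64(-34.5), np.float64(-30.8)]
[602. 237. 639. 221.] [np.float64(-115.0), np.float64(-108.1), np.float64(-101.1)]
[638. 224. 598. 243.] [np.float64(-117.5), np.float64(-110.5), np.float64(-103.4)]
[353. 191. 437. 143.] [np.float64(3.2), np.float64(5.2), np.float64(7.3)]
[439. 142. 585.  60.] [np.float64(3.2), np.float64(5.3), np.float64(7.3)]
[620. 106. 392. 227.] [np.float64(-33.8), np.float64(-30.2), np.float64(-26.7)]
[376. 227. 599. 107.] [np.float64(-28.1), np.float64(-24.7), np.float64(-21.4)]
-32.016273385938185
```

View pics/c5.png

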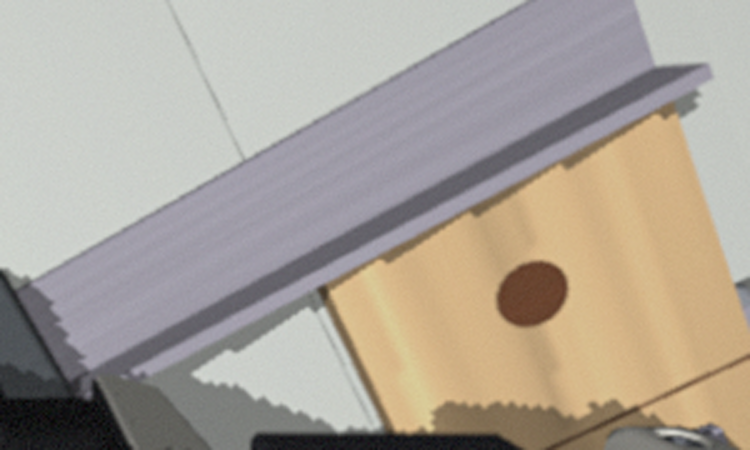

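The blade's face is now 2.4–3.6 mm from the template's edge (the crop shows the blade's rim overlapping it in view, from (325,290) to (690,105)). I creep.

```bash
for i in 1; do :; done; python3 -m inch '[{"slide":[-0.05,-0.5,0],"spin":0,"gripper":0.2},{"slide":[-0.11,-1,0],"spin":0,"gripper":0.2},{"slide":[-0.16,-1.5,0],"spin":0,"gripper":0.2},{"slide":[-0.16,-1.5,0],"spin":0,"gripper":0.2}]'; python3 -m inch '[{"slide":[-0.03,-0.25,0],"spin":0,"gripper":0.2},{"slide":[-0.05,-0.5,0],"spin":0,"gripper":0.2},{"slide":[-0.05,-0.5,0],"spin":0,"gripper":0.2}]'
```

```text
time_s: 8.4
position: [0.495, -0.0658, 0.1033]
orientation: [0.894, 0.448, 0.001, 0.0]
wrist_force: [-1.7, 1.2, 6.7]
grip_width: 0.0656
finger_force: 40.0
time_s: 8.7
position: [0.4949, -0.0663, 0.1033]
orientation: [0.894, 0.448, 0.001, 0.0]
wrist_force: [-1.8, 1.0, 6.2]
grip_width: 0.0657
finger_force: 40.0
```

```bash
python3 -m inch '[{"slide":[-0.03,-0.25,0],"spin":0,"gripper":0.2},{"slide":[-0.05,-0.5,0],"spin":0,"gripper":0.2},{"slide":[-0.05,-0.5,0],"spin":0,"gripper":0.2}]'
```

```text
time_s: 9.0
position: [0.4948, -0.0667, 0.1033]
orientation: [0.894, 0.448, 0.001, 0.0]
wrist_force: [-1.4, 0.4, 6.4]
grip_width: 0.0657
finger_force: 40.0
```

```bash
python3 -m inch '[{"slide":[-0.03,-0.25,0],"spin":0,"gripper":0.2},{"slide":[-0.05,-0.5,0],"spin":0,"gripper":0.2},{"slide":[-0.05,-0.5,0],"spin":0,"gripper":0.2}]'
```

```text
time_s: 9.3
position: [0.4948, -0.0673, 0.1033]
orientation: [0.894, 0.448, 0.001, 0.0]
wrist_force: [-1.0, 1.3, 6.1]
grip_width: 0.0657
finger_force: 40.0
```

```bash
python3 -m inch '[{"slide":[-0.03,-0.25,0],"spin":0,"gripper":0.2},{"slide":[-0.05,-0.5,0],"spin":0,"gripper":0.2},{"slide":[-0.05,-0.5,0],"spin":0,"gripper":0.2}]'
```

```text
time_s: 9.6
position: [0.4947, -0.0678, 0.1033]
orientation: [0.894, 0.448, 0.0, 0.0]
wrist_force: [-1.7, 2.0, 6.5]
grip_width: 0.0655
finger_force: 40.0
```

```bash
python3 -m inch '[{"slide":[-0.03,-0.25,0],"spin":0,"gripper":0.2},{"slide":[-0.05,-0.5,0],"spin":0,"gripper":0.2},{"slide":[-0.05,-0.5,0],"spin":0,"gripper":0.2}]'
python3 - <<'E'
from h import *
o=env.observe(); print(o['wrist_force'])
ey=np.array([.1092,.9940])
def hole(img,off,name):
    r=img[off[1]:off[3],off[0]:off[2]].astype(int)
    m=((r[...,0]-r[...,2]>35)&(r[...,0]<150)).astype(np.uint8)
    n,lab,st,ce=cv2.connectedComponentsWithStats(m); i=1+np.argmax(st[1:,4]); return ce[i]+off[:2],st[i]
p=env.camera('wrist'); save(p,'w6')
a=cv2.imread('pics/w5.png')[:,:,::-1]; b=p['color']
# w5 camera pose: differs from now by tool shift; hole at z=.083
c,s=hole(b,(520,150,640,230),'')
q=dict(p); H=atz(p,c,.083); print(c,s,H,H[:2]@ey*1000)
c5,s5=hole(a,(520,150,640,230),'')
from numpy import array
R=cv2.Rodrigues(array(p['rvec'],float))[0]
d=array([.4951,-.0645,.1033])-o['position']; q['tvec']=array(p['tvec']).ravel()-R@d
H5=atz(q,c5,.083); print(c5,s5,H5,H5[:2]@ey*1000)
cv2.imwrite('pics/c6.png',cv2.resize(p['color'][80:260,340:640,::-1],None,fx=2.5,fy=2.5,interpolation=cv2.INTER_CUBIC))
E
```

```text
time_s: 9.9
position: [0.4947, -0.0683, 0.1033]
orientation: [0.894, 0.448, 0.0, 0.0]
wrist_force: [-2.3, 0.2, 7.8]
grip_width: 0.0658
finger_force: 40.0
[-2.30992962  0.16002796  7.78092971]
[550.49307958 192.35121107] [ 17  29  28  27 578] [ 0.62900069 -0.13399485  0.083     ] -64.50400592821383
[552.34729494 197.12739965] [ 19  34  28  27 573] [ 0.62898701 -0.13388728  0.083     ] -64.39857398924414
```

View pics/c6.png

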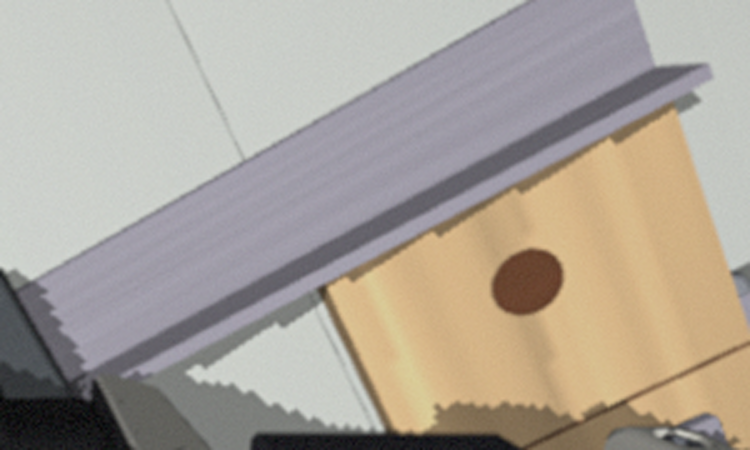

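The template has not moved (hole shift 0.1 mm), and a thin shadow still shows between blade and plywood at (345–690, 280–120). I go on in 0.5 mm steps.

```bash
cat > hole.py <<'E'
from h import *
o=env.observe(); ey=np.array([.1092,.9940]); p=env.camera('wrist')
r=p['color'][150:230,520:640].astype(int)
m=((r[...,0]-r[...,2]>35)&(r[...,0]<150)).astype(np.uint8)
n,lab,st,ce=cv2.connectedComponentsWithStats(m); i=1+np.argmax(st[1:,4]); c=ce[i]+(520,150)
print('hole',(atz(p,c,.083)[:2]@ey*1000).round(2),st[i,4],'face',(o['position'][:2]@ey*1000-22).round(2),'Fy',o['wrist_force'][:2]@ey)
E
python3 -m inch '[{"slide":[-0.03,-0.25,0],"spin":0,"gripper":0.2},{"slide":[-0.05,-0.5,0],"spin":0,"gripper":0.2},{"slide":[-0.05,-0.5,0],"spin":0,"gripper":0.2}]' |grep force; python3 hole.py
```

```text
wrist_force: [-1.6, 4.0, 7.6]
finger_force: 40.0
hole -64.56 578 face -35.94 Fy 3.812973489571086
```

```bash
python3 -m inch '[{"slide":[-0.03,-0.25,0],"spin":0,"gripper":0.2},{"slide":[-0.05,-0.5,0],"spin":0,"gripper":0.2},{"slide":[-0.05,-0.5,0],"spin":0,"gripper":0.2}]' |grep force; python3 hole.py
```

```text
wrist_force: [-0.4, 7.0, 7.0]
finger_force: 40.0
hole -64.5 582 face -36.03 Fy 6.894911507352263
```

Contact: the face stalled at -36.0, the force rose to 7 N and the template stayed put. I relax 0.4 mm and tighten.

```bash
python3 -m inch '[{"slide":[0.04,0.4,0],"spin":0,"gripper":0.2},{"slide":[0.04,0.4,0],"spin":-7,"gripper":0.2},{"slide":[0.04,0.4,0],"spin":-14,"gripper":0.2},{"slide":[0.04,0.4,0],"spin":-22,"gripper":0.2},{"slide":[0.04,0.4,0],"spin":-30,"gripper":0.2},{"slide":[0.04,0.4,0],"spin":-38,"gripper":0.2},{"slide":[0.04,0.4,0],"spin":-46,"gripper":0.2},{"slide":[0.04,0.4,0],"spin":-52,"gripper":0.2},{"slide":[0.04,0.4,0],"spin":-56,"gripper":0.2},{"slide":[0.04,0.4,0],"spin":-58,"gripper":0.2},{"slide":[0.04,0.4,0],"spin":-58,"gripper":0.2}]'
python3 - <<'E'
from h import *
o=env.observe(); print(o['ft_torque'],o['wrist_force'],o['position'][:2]@[.1092,.994]*1000-22)
E
```

```text
time_s: 11.75
position: [0.4948, -0.0685, 0.1034]
orientation: [0.999, -0.043, 0.001, -0.0]
wrist_force: [-0.6, 3.3, 7.1]
grip_width: 0.0655
finger_force: 40.0
[ 0.63707242  0.2053999  -0.117385  ] [-0.63520236  3.30396163  7.0933892 ] -36.10313597554526
```

```bash
python3 -m inch '[{"slide":[0,0,0],"spin":-1.5,"gripper":0.2},{"slide":[0,0,0],"spin":-3,"gripper":0.2},{"slide":[0,0,0],"spin":-3,"gripper":0.2}]'
python3 - <<'E'
from h import *
o=env.observe(); print(o['ft_torque'],o['position'][:2]@[.1092,.994]*1000-22)
E
python3 -m inch '[{"slide":[0,0,0],"spin":0.5,"gripper":0.6},{"slide":[0,0,0],"spin":0.5,"gripper":1},{"slide":[0,0,0],"spin":0.5,"gripper":1},{"slide":[0,0,0],"spin":0.5,"gripper":1},{"slide":[0,0,0],"spin":0.5,"gripper":1},{"slide":[0,0,40],"spin":0.5,"gripper":1},{"slide":[0,0,75],"spin":0.5,"gripper":1},{"slide":[-10,10,75],"spin":0.5,"gripper":1},{"slide":[-10,30,75],"spin":0.5,"gripper":1},{"slide":[-10,30,75],"spin":0.5,"gripper":1}]'
python3 - <<'E'
from h import *
p=env.camera('wrist'); save(p,'w7')
ey=np.array([.1092,.9940]); g=cv2.cvtColor(p['color'],cv2.COLOR_RGB2GRAY)
for t in ['knob_grip','guide_face','template_edge']:
    for r in env.landmark_of(p,t)[:1]: print(t,r['score'],np.round(r['point'],4),r['point'][:2]@ey*1000)
E
```

```text
time_s: 12.05
position: [0.4947, -0.0685, 0.1034]
orientation: [0.998, -0.068, 0.001, -0.0]
wrist_force: [-0.5, 4.3, 7.1]
grip_width: 0.0658
finger_force: 40.0
[0.72384847 0.20260498 0.61378299] -36.0873796743802
time_s: 13.05
position: [0.4836, -0.0376, 0.1773]
orientation: [0.998, -0.063, -0.0, -0.0]
wrist_force: [-0.7, -0.0, 0.5]
grip_width: 0.0931
finger_force: 0.0
knob_grip 0.9 [ 0.4912 -0.0676  0.1219] -13.555359999999986
guide_face 0.89 [ 0.6326 -0.1054  0.0754] -35.68767999999999
template_edge 0.65 [ 0.2569 -0.0641  0.0056] -35.66192
```

View pics/w7.png

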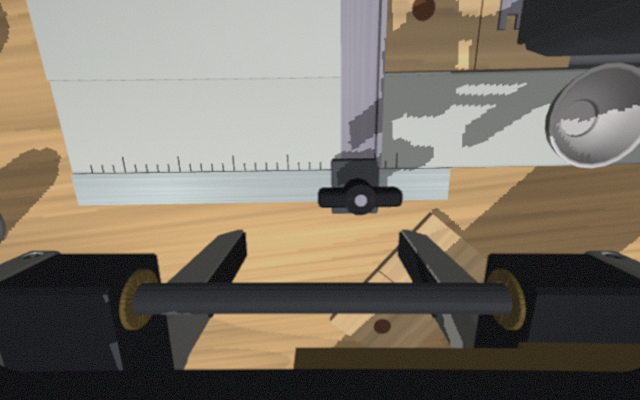

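The final view shows the wing (320–400,197) parallel to the rail, so the knob is at its stop (the torque rose to 0.6 N m). The blade lies against the template's edge at (385,40), the pin dish is in its place, and the gripper is clear. Handing in.

```bash
python3 -c "
from cell import env
print(env.finish_job())"
```

```text
the job is handed in; nothing more can be done
None
```

I handed the job in at about 13 s; the hand-in call gave no verdict. The blade rests against the template's edge with the template unmoved (hole shift about 0.1 mm at contact), and the knob is turned tight to its stop. The gripper is clear, and the cone, can and dish were not touched.

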